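Close the dust cover of the reference-wafer station

ROBOT

A 6-joint arm with a two-finger parallel gripper is mounted at the origin on the work surface. World frame = base frame: x ahead of the robot, y to its left, z up, the work surface at z = 0. Lengths are in m, angles in rad, forces in N, time in s.
With the tool pointing down it reaches from about 0.225 to 0.875 m from the base axis. Payload 3.4 kg.
Tool frame: the origin (TCP) lies at the very end of the fingers, on their centre line; the grasp point (between the pads) lies 19 mm behind it (manip.hold_point_z is the distance from the TCP to the grasp point, in m); z points along the fingers, x is the direction in which the jaws open and shut, and the axes are right-handed (so a half turn about z gives the same grasp; the last joint's range is limited). The gripper opens to 85 mm and grips with 20 to 120 N. Pads are 22 mm wide; open, the fingers measure 114 mm over their backs; the gripper's body (76 mm by 85 mm) begins 54 mm behind the grasp point. The pads swing forward as they close: fully open they stand 13 mm farther back than shut.
Start: joints at [-1.227, 0.276, 1.505, -0, 1.361, -0.121], TCP at [0.258, -0.514, 0.231] pointing down, gripper open.
Joint ranges: [-2.89, 2.89], [-0.75, 2.08], [0.22, 2.7], [-1.18, 4.32], [0.11, 2.71], [-2.7, 2.7]. Speed limits (rad/s): [2.57, 2.57, 3.14, 3.14, 3.14, 3.14].

INTERFACE

Orientations are given as a unit quaternion [w, x, y, z].
In Python, from rig import manip gives the robot as it stands.
- The arm moves only by the tool apply_moves, never from a script. Its argument "commands" is one flat list of numbers, 6 for each row, row after row: the shift along the tool's x, y, z normalised to -1 to 1, where 1 is 0.03 m, then the turn, a rotation vector about the tool's x, y, z normalised to -1 to 1, where 1 is 0.15 rad. A call has 1 to 20 rows; each row shifts and turns the commanded pose from where the row before left it, along the tool's axes as they then stand; what a row does not reach is not made up. A row lasts 1/10 s, in which the tool goes at most 50 mm and 8.59 degrees, less where a joint would pass 70% of its speed; a pose out of reach is approached as far as the arm can. A call with a number of a shift or a turn outside -1 to 1 is refused whole. A call with a gripper value outside its range is refused whole. "jaw" is the opening, from -1 (shut) to 1 (fully open), set as the call begins (left out, the last holds). The fingers move at their own pace and stop on an object; "newtons" is the grip in N (left out, the last holds). Time passes only in rows, so rows that do not move let the fingers close. It gives the time, the measured TCP pose, the force and the opening at its end, in the units of the state.
- manip.get_state(): the state, without advancing time (a new reading comes with each control period).
- manip.get_image(name): name is "scene" or "side" or "wrist"; returns a dict with "frame" (420x560x3 uint8, red, green, blue), "fx", "fy", "cx", "cy" (pixels), "extrinsics" (4x4, takes a point from camera to world coordinates); the wrist camera has in their place "mount" (4x4, takes a point from camera to tool coordinates, whose origin is the TCP and whose axes are the tool frame's). Camera axes: x right, y up, looking along -z (the intrinsics and any distortion apply to the point x, -y, -z); pixel columns grow to the right and rows downward; lengths in m; the calibration is good to about 2 mm. A picture is of the moment at which its call begins: read the wrist's pose just before it. There is no depth.
- manip.sign_off(): hands the job in, once; it reports no verdict.
The state is a dict: "clock": time; "qpos": joint angles; "qd": joint speeds; "effort": joint torques, N m; "position": TCP position; "ee_rot": TCP orientation; "contact_force": force on the tool from outside, world axes, zero at the start; "moment": the same for the moment, N m; "width": finger opening in m.
Only numpy, scipy, OpenCV 4.12 (cv2) and the standard library are available. Lean on these libraries where they do the work, as an engineer would, in place of code of your own. Each camera call takes 0.05 s, during which the arm holds its last target. There are 200 camera calls.

TASK

Close the hinged dust cover of the black wafer station without letting it bang: tip it forward off its stop until it sinks under its own weight, catch it from underneath on a finger on its way down, and lower it slowly on that finger until it lies fully shut, then move clear. Only touch the cover - do not pinch or force it - and leave the wafer and everything else on the table alone.

Things in the scene. Friction and masses are not known exactly. Their poses are not given: they have to be found in the camera images.
- station: Black open-topped housing fixed to the table, 140 mm (x, front to back) by 170 mm (y) by 75 mm tall, walls 7 mm; a flange 10 mm thick sticks out 25 mm at its two sides, none in front. Origin at the centre of its underside, on the table; its front faces -x of its own frame; the hinge runs along its y at x = +70 mm, z = 75 mm. Turned by up to 0.38 rad.
- cover (a joint): Angle of the cover (rad): 0 lies flat on the rim (shut), 1.57 upright, at most 1.83 leaning back on its stop; starts at 1.7 to 1.85. Stiff hinge with a worn damper: within about 0.2 rad of upright it stays where put; below 1.25 it sinks by itself, slowly at first, passes 0.6 some 1.8 to 3 s later and, not caught, hits the rim at 0.6 to 0.95 rad/s.
- cover_lip (a point): Middle of the cover's front edge, on its underside, 164 mm from the hinge axis. The last 24 mm are a bright aluminium lip over the full width; shut, it overhangs the housing's front by 24 mm, 75 mm above the table, so a fingertip can stay under it to the end. Its axes turn with the cover: x from lip to hinge, y along the edge, z out of the top face.
- cover_hinge (a point): Middle of the hinge axis, 75 mm above the table. The cover is a rigid dark plate, 170 mm wide, 5 mm thick, about 0.34 kg; its underside passes through this axis. Tipping it takes under 3 N at the lip; it weighs about 1.5 N on a finger at the lip. Nearing the rim it may come down at 0.4 rad/s at most. Axes as for cover_lip.
- wafer: The reference wafer, 100 mm across, 2 mm thick, lying on a chuck inside the housing; its upper face is 31 mm above the table. Origin at the centre of its underside. Not to be touched.
- objective_short: Bystander: a short chrome microscope objective with a yellow band, 30 mm across, 44 mm tall, standing on the table. Origin at the centre of its underside. Not to be disturbed.
- objective_long: Bystander: a longer chrome microscope objective with a blue band, 33 mm across, 58 mm tall, standing on the table. Origin at the centre of its underside. Not to be disturbed.
- stop_block: Bystander: a cream plastic buffer block, 44 x 34 mm, 30 mm tall. Origin at the centre of its underside. Not to be disturbed.
- screw_cup: Bystander: a small open steel cup for screws, 56 mm across, 34 mm tall. Origin at the centre of its underside. Not to be disturbed.
- carrier: Bystander: a white round single-wafer carrier lying flat, 108 mm across, 18 mm thick, with a small tab on its edge. Origin at the centre of its underside. Not to be disturbed.
- driver: Bystander: a red-handled screwdriver lying on the table, 150 mm long. Origin in the middle of its length, on the table. Not to be disturbed.
- wafer_tweezers: Bystander: flat steel wafer tweezers with a black grip lying on the table, about 135 mm long, 22 mm wide, 6 mm thick. Origin near mid-length, on the table. Not to be disturbed.

How it is judged:
By the outcome, as a careful person would: the job done as asked, in the order asked, and still so for the second after the job is handed in, with the robot touching nothing.
It also fails if it takes over 54 s, if anything falls off the work surface, if the arm or the gripper's body presses on something with over 40 N, if the wrist force passes 120 N, or if a joint passes its speed limit or range.

## Working session

There is one attempt and no reset: what is moved stays moved. The work goes in short steps, Python scripts to look and compute and a tool call to move; the robot and the scene stay as the last step left them, time stands still between calls to the robot, and variables do not carry over. Pictures are saved under pics/ and viewed, about 8 in all and at most 12, crops included, and the job is handed in when it is done.

Besides the shell and the picture viewer there is one more tool, called in YAML: its name, and indented under it one key for each argument. apply_moves: Moves the arm, as the interface text tells. Scaled input: -1 to 1 covers 0.03 m each way for a shift and 0.15 rad each way for a turn. Its arguments: {"type":"object","properties":{"commands":{"type":"array"},"jaw":{"type":"number"},"newtons":{"type":"number"}},"required":["commands"]}

```bash
mkdir -p pics; python3 - <<'E'
from rig import manip
import cv2,numpy as np
np.set_printoptions(precision=4,suppress=True)
for n in("scene","side"):
    d=manip.get_image(n);cv2.imwrite(f"pics/{n}0.png",d["frame"][:,:,::-1]);print(n,d["fx"],d["fy"],d["cx"],d["cy"],np.array(d["extrinsics"]),[k for k in d])
print(manip.get_state())
E
```

```text
scene 383.9721759537028 383.9721759537028 274.5465135355845 215.48768333715296 [[-0.8595 -0.414   0.2999  0.8547]
 [ 0.5112 -0.6891  0.5136  0.5113]
 [-0.006   0.5947  0.8039  0.7493]
 [ 0.      0.      0.      1.    ]] ['frame', 'fx', 'fy', 'cx', 'cy', 'extrinsics']
side 489.8209724723798 489.8209724723798 277.7176028862924 207.4355513897333 [[-0.9982  0.0371 -0.0466  0.5397]
 [-0.0596 -0.601   0.797   1.1503]
 [ 0.0016  0.7984  0.6022  0.9074]
 [ 0.      0.      0.      1.    ]] ['frame', 'fx', 'fy', 'cx', 'cy', 'extrinsics']
{'clock': 0.1, 'qpos': array([-1.227 ,  0.2765,  1.506 , -0.    ,  1.3607, -0.121 ]), 'qd': array([-0.0013, -0.003 , -0.0021, -0.0021,  0.0022, -0.0008]), 'effort': array([  0.0023, -41.77  , -24.6405,  -0.0001,   0.0058,   0.    ]), 'position': array([ 0.2576, -0.5136,  0.2305]), 'ee_rot': array([-0.0005,  0.8509, -0.5252, -0.0006]), 'contact_force': array([ 1.0704, -0.6126, -0.0302]), 'moment': array([-0.0396, -0.0252, -0.0388]), 'width': 0.08562008680369604}
```

View pics/scene0.png

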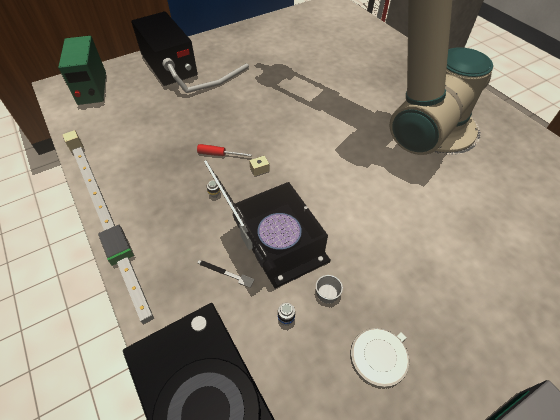

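View pics/side0.png

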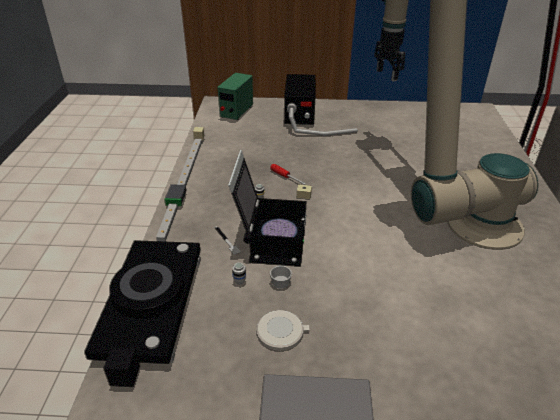

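The scene view has the station at about (285,232), with the open cover on the left at (207,163)–(243,228). The side view has it at about (275,232), with the lip from (241,153) to (232,187). The front faces the robot. Next I'll view enlarged crops.

```bash
python3 - <<'E'
import cv2,numpy as np
a=cv2.imread("pics/scene0.png")[150:300,190:340];b=cv2.imread("pics/side0.png")[140:290,205:325]
f=lambda i:cv2.convertScaleAbs(cv2.resize(i,None,fx=4 if i is a else 4,fy=4,interpolation=cv2.INTER_CUBIC),alpha=1.8,beta=25)
o=np.hstack([f(a)[:, :420] if 0 else cv2.resize(f(a),(440,440)),cv2.resize(f(b),(352,440))]);cv2.imwrite("pics/c1.png",o);print(o.shape)
E
```

```text
(440, 792, 3)
```

View pics/c1.png

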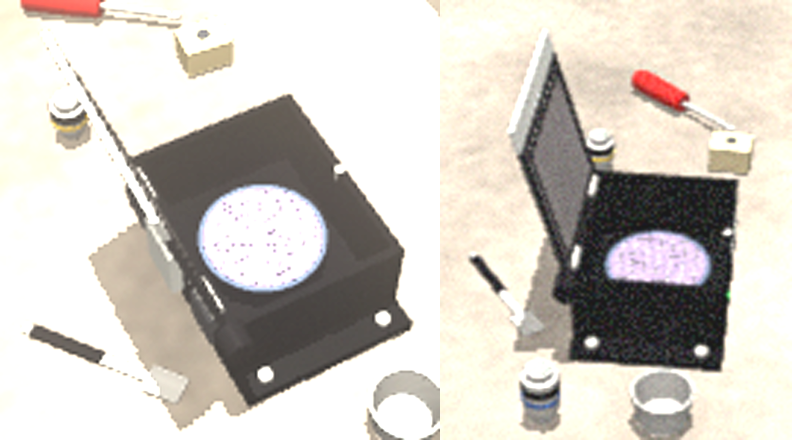

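The crops show the front rim corners in the scene view at about (289.6,182.4) and (327,234.6). The hinge ends are near (235,204.5) and (272,268). The lip in the side view runs from (241.5,151.3) to (230,188). Now I'll cast rays from these.

```bash
cat > h.py <<'E'
import numpy as np,cv2
np.set_printoptions(precision=4,suppress=True)
from rig import manip
def ray(d,u,v):
    E=np.array(d["extrinsics"]);r=E[:3,:3]@np.array([(u-d["cx"])/d["fx"],-(v-d["cy"])/d["fy"],-1]);return E[:3,3],r
def onz(d,u,v,z):
    o,r=ray(d,u,v);return o+r*(z-o[2])/r[2]
def tri(d1,p1,d2,p2):
    o1,r1=ray(d1,*p1);o2,r2=ray(d2,*p2);s=np.linalg.lstsq(np.c_[r1,-r2],o2-o1,rcond=None)[0]
    a,b=o1+r1*s[0],o2+r2*s[1];return (a+b)/2,np.linalg.norm(a-b)
E
python3 - <<'E'
from h import *
s=manip.get_image("scene");t=manip.get_image("side")
w={}
for n,d in(("s",s),("t",t)):
    h=cv2.cvtColor(d["frame"],cv2.COLOR_RGB2HSV);m=cv2.inRange(h,(115,25,60),(165,255,255))
    k,l,st,c=cv2.connectedComponentsWithStats(m);i=1+np.argmax(st[1:,4]);w[n]=c[i];print(n,c[i],st[i],onz(d,*c[i],.031))
print("wafer tri",tri(s,w["s"],t,w["t"]))
P=[onz(s,*p,.075) for p in[(289.6,182.4),(327,234.6),(271.8,267.6),(235,204.5)]]
print(P,[np.linalg.norm(P[i]-P[(i+1)%4]) for i in range(4)],"frontdir yaw",np.arctan2(*(P[1]-P[0])[[0,1]]))
print("corner tri",tri(s,(289.6,182.4),t,(306.6,201.4)))
print("lip -y",tri(s,(207,162.5),t,(241.5,151.3)))
for n,(u,v,z) in dict(cup=(328,283,.034),shortobj=(212,183,.044),longobj=(286,308,.058),blk=(260,161,.03)).items():print(n,onz(s,u,v,z))
E
```

```text
s [278.9829 230.4515] [259 214  41  34 877] [0.5997 0.0937 0.031 ]
t [279.0222 228.0578] [262 219  34  18 450] [0.5982 0.0864 0.031 ]
wafer tri (array([0.5994, 0.0948, 0.0358]), np.float64(0.004537028887941211))
[array([0.524 , 0.0161, 0.075 ]), array([0.5342, 0.1804, 0.075 ]), array([0.6737, 0.1883, 0.075 ]), array([0.6633, 0.0088, 0.075 ])] [np.float64(0.16460505555727456), np.float64(0.13974561405774097), np.float64(0.17982097019339152), np.float64(0.1394742509383843)] frontdir yaw 0.061449031293589536
corner tri (array([0.5235, 0.0156, 0.075 ]), np.float64(0.0010823547218765822))
lip -y (array([0.7057, 0.006 , 0.2285]), np.float64(0.0008612083383476601))
cup [0.582  0.2586 0.034 ]
shortobj [ 0.6721 -0.1027  0.044 ]
longobj [0.69   0.2688 0.058 ]
blk [ 0.5287 -0.1195  0.03  ]
```

```bash
cat >> h.py <<'E'
from scipy.spatial.transform import Rotation as R,Slerp
YAW=-.055; HX=np.array([.669,.0926,.075]); SX=np.array([np.cos(YAW),np.sin(YAW),0]); SY=np.array([-SX[1],SX[0],0])
def ori(p): # p = tilt forward from straight down
    z=np.cos(p)*np.array([0,0,-1])+np.sin(p)*SX; y=-SY; return R.from_matrix(np.c_[np.cross(y,z),y,z])
def st(u,v,z): return HX*[1,1,0]+u*SX+v*SY+[0,0,z]   # u from hinge along station x, v from middle
def pose():
    s=manip.get_state();q=s["ee_rot"];return s,s["position"],R.from_quat([q[1],q[2],q[3],q[0]])
def plan(wps,p=None,r=None):
    # wps: (pos, tilt, nrows); prints rounded rows
    if p is None:_,p,r=pose()
    out=[]
    for P,t,n in wps:
        Q=ori(t);S=Slerp([0,1],R.concatenate([r,Q]));p0=p.copy()
        for i in range(1,n+1):
            a=(r.inv().apply(p0+(P-p0)*i/n-p)/.03).round(2);b=((r.inv()*S(i/n)).as_rotvec()/.15).round(2)
            p=p+r.apply(a*.03);r=r*R.from_rotvec(b*.15);out.append(np.r_[a,b])
            if abs(out[-1]).max()>1:print("OVER",len(out),out[-1])
    print(len(out),"rows:",",".join(f"{x:g}" for x in (np.concatenate(out)+0.)));print("end",p)
    return p,r
def theta(n="side"):
    d=manip.get_image(n);f=d["frame"];return d
E
python3 - <<'E'
from h import *
print(np.array(manip.get_image("wrist")["mount"]))
plan([(st(-.25,0,.25),0.,23)])
E
```

```text
[[ 1.      0.0001  0.0007  0.0004]
 [ 0.0003 -0.9572 -0.2894 -0.0743]
 [ 0.0006  0.2894 -0.9572 -0.1415]
 [ 0.      0.      0.      1.    ]]
23 rows: -0.7,-0.61,-0.03,0,0,-0.3,-0.67,-0.65,-0.02,0,0,-0.31,-0.64,-0.67,-0.03,0,0,-0.3,-0.61,-0.7,-0.03,0,0,-0.31,-0.57,-0.73,-0.03,0,0,-0.3,-0.54,-0.75,-0.02,0,0,-0.31,-0.51,-0.78,-0.03,0,0,-0.3,-0.47,-0.8,-0.03,0,0,-0.31,-0.43,-0.83,-0.02,0,0,-0.3,-0.4,-0.84,-0.03,0,0,-0.31,-0.35,-0.85,-0.03,0,0,-0.3,-0.32,-0.88,-0.02,0,0,-0.31,-0.28,-0.88,-0.03,0,0,-0.3,-0.23,-0.9,-0.03,0,0,-0.3,-0.2,-0.91,-0.03,0,0,-0.31,-0.15,-0.92,-0.02,0,0,-0.3,-0.11,-0.92,-0.03,0,0,-0.31,-0.07,-0.93,-0.03,0,0,-0.3,-0.03,-0.92,-0.02,0,0,-0.31,0.02,-0.93,-0.03,0,0,-0.3,0.06,-0.93,-0.03,0,0,-0.31,0.1,-0.92,-0.02,0,0,-0.3,0.14,-0.92,-0.03,-0.01,0,-0.31
end [0.4194 0.1063 0.25  ]
```

apply_moves:
  commands: [-0.7, -0.6, 0, 0, 0, -0.3, -0.7, -0.65, 0, 0, 0, -0.3, -0.65, -0.65, 0, 0, 0, -0.3, -0.6, -0.7, 0, 0, 0, -0.3, -0.55, -0.75, 0, 0, 0, -0.3, -0.55, -0.75, 0, 0, 0, -0.3, -0.5, -0.8, 0, 0, 0, -0.3, -0.45, -0.8, 0, 0, 0, -0.3, -0.45, -0.85, 0, 0, 0, -0.3, -0.4, -0.85, 0, 0, 0, -0.3, -0.35, -0.85, 0, 0, 0, -0.3, -0.3, -0.9, 0, 0, 0, -0.3, -0.3, -0.9, 0, 0, 0, -0.3, -0.25, -0.9, 0, 0, 0, -0.3, -0.2, -0.9, 0, 0, 0, -0.3, -0.15, -0.9, 0, 0, 0, -0.3, -0.1, -0.9, 0, 0, 0, -0.3, -0.05, -0.9, 0, 0, 0, -0.3, -0.05, -0.9, 0, 0, 0, -0.3, 0, -0.9, 0, 0, 0, -0.3]
  jaw: -1

```text
clock: 2.25
position: [0.4012, 0.0242, 0.2314]
ee_rot: [0.0, 0.995, -0.102, 0.0]
contact_force: [0.3, -0.4, -0.4]
width: 0.0
```

```bash
python3 - <<'E'
from h import *
s,p,r=pose();print(s["clock"],p,s["qpos"],s["width"],s["contact_force"])
# rehearse: to pre-catch pose, tilt .85, then final pose
p,r=plan([(st(-.22,0,.13),.85,8),(st(-.163,0,.055),.85,5)])
E
```

```text
2.25 [0.4012 0.0242 0.2314] [-0.1131  0.0096  1.8313 -0.0002  1.3003  0.091 ] 1.2514589104090544e-05 [ 0.3224 -0.4045 -0.3703]
13 rows: 0.13,-0.37,0.42,0.05,0.71,-0.12,0.09,-0.36,0.44,0.06,0.7,-0.11,0.05,-0.36,0.45,0.05,0.71,-0.12,0,-0.36,0.45,0.05,0.71,-0.12,-0.03,-0.35,0.45,0.05,0.7,-0.11,-0.08,-0.35,0.45,0.06,0.71,-0.12,-0.12,-0.34,0.45,0.05,0.71,-0.12,-0.15,-0.35,0.43,0.05,0.7,-0.11,-0.13,0,0.62,0,0,0,-0.12,0,0.61,0,0,0,-0.13,0,0.62,0,0,0,-0.12,0,0.61,0,0,0,-0.13,0,0.62,0,0,0
end [0.5063 0.1015 0.0548]
```

apply_moves:
  commands: [0.1, -0.35, 0.45, 0.05, 0.7, -0.1, 0.1, -0.35, 0.45, 0.05, 0.7, -0.1, 0.05, -0.35, 0.45, 0.05, 0.7, -0.1, 0, -0.35, 0.45, 0.05, 0.7, -0.1, 0, -0.35, 0.45, 0.05, 0.7, -0.1, -0.1, -0.35, 0.45, 0.05, 0.7, -0.1, -0.1, -0.35, 0.45, 0.05, 0.7, -0.1, -0.15, -0.35, 0.45, 0.05, 0.7, -0.1, 0, 0, 0, 0, 0, 0]

```text
clock: 3.15
position: [0.4412, 0.0654, 0.1538]
ee_rot: [0.035, 0.942, -0.06, 0.329]
contact_force: [0.2, 0.5, -0.3]
width: -0.0
```

```bash
python3 - <<'E'
from h import *
s,p,r=pose();print(s["clock"],p,s["qpos"],r.as_matrix()[:,2])
plan([(st(-.163,0,.055),.85,5)])
E
```

```text
3.15 [0.4412 0.0654 0.1538] [ 0.154  -0.0674  2.3705 -0.82    0.2754  1.0146] [ 0.6151 -0.1058 -0.7813]
5 rows: -0.1,-0.32,0.76,0.1,0.24,-0.05,-0.12,-0.3,0.75,0.1,0.23,-0.06,-0.14,-0.3,0.76,0.1,0.24,-0.05,-0.17,-0.28,0.76,0.1,0.24,-0.06,-0.19,-0.28,0.75,0.11,0.23,-0.05
end [0.5063 0.1017 0.055 ]
```

```bash
cat > fk.py <<'E'
from h import *
import json
from scipy.optimize import least_squares
D=[([-1.227,.2765,1.506,0,1.3607,-.121],[.2576,-.5136,.2305],[-.0005,.8509,-.5252,-.0006]),
([-0.1131,0.0096,1.8313,-0.0002,1.3003,0.091],[0.4012,0.0242,0.2314],[0,.995,-.102,0]),
([0.154,-0.0674,2.3705,-0.82,0.2754,1.0146],[0.4412,0.0654,0.1538],[.035,.942,-.06,.329])]
def mats(q):
    A=R.from_euler('z',q[0]);B=A*R.from_euler('y',q[1]);C=A*R.from_euler('y',q[1]+q[2]);E=C*R.from_euler('z',q[3])*R.from_euler('y',q[4]);return A,B,C,E,E*R.from_euler('z',q[5])
X=[1,0,0];Z=[0,0,1]
def cols(q):
    A,B,C,E,F=mats(q);return np.c_[Z,A.apply(X),B.apply(Z),C.apply(Z),C.apply(X),E.apply(Z)]
def fit():
    M=np.vstack([cols(q) for q,_,_ in D]);b=np.concatenate([p for _,p,_ in D]);return M,b
def fk(q,L): return cols(q)@L,mats(q)[4]
E
python3 - <<'E'
from fk import *
for q,p,o in D:
    print(mats(q)[4].as_quat()[[3,0,1,2]],o)
M,b=fit();L,res,rk,sv=np.linalg.lstsq(M,b,rcond=None);print(L,rk,sv,M@L-b)
E
```

```text
[-0.0006  0.5252  0.851   0.0005] [-0.0005, 0.8509, -0.5252, -0.0006]
[ 0.0002  0.1018  0.9948 -0.0001] [0, 0.995, -0.102, 0]
[ 0.3288  0.06    0.9418 -0.0352] [0.035, 0.942, -0.06, 0.329]
[-0.6649  0.2386  0.7028  0.0855 -0.2616  0.0267] 6 [3.376  2.4535 0.6687 0.3269 0.1604 0.0568] [-0.0658 -0.0222 -0.0082 -0.0061 -0.0691  0.0091 -0.0001 -0.0023 -0.001 ]
```

```bash
cat >> fk.py <<'E'
def cols(q):
    A,B,C,E,F=mats(q);return np.c_[Z,A.apply([0,1,0]),B.apply(Z),C.apply(Z),E.apply(Z)]
E
python3 - <<'E'
from fk import *
M,b=fit();L,res,rk,sv=np.linalg.lstsq(M,b,rcond=None);print(L,rk,sv,M@L-b)
E
```

```text
[0.0051 0.0676 0.6733 0.3973 0.3369] 5 [3.0541 1.7344 1.5565 0.4645 0.1619] [-0.0013 -0.0018  0.0019 -0.0066 -0.0011  0.004   0.0028  0.0041 -0.0058]
```

apply_moves:
  commands: [-0.1, -0.3, 0.75, 0, 0, 0, -0.1, -0.3, 0.75, 0, 0, 0, -0.1, -0.3, 0.75, 0, 0, 0, -0.1, -0.3, 0.75, 0, 0, 0, -0.1, -0.3, 0.7, 0, 0, 0, 0, 0, 0, 0, 0, 0]

```text
clock: 3.75
position: [0.5071, 0.097, 0.098]
ee_rot: [0.031, 0.95, -0.062, 0.305]
contact_force: [0.3, -0.3, 0.8]
width: 0.0
```

```bash
python3 - <<'E'
from fk import *
s,p,r=pose();print(s["clock"],p,s["qpos"],r.as_matrix()[:,2])
D.append((s["qpos"],p,None))
M,b=fit();L,res,rk,sv=np.linalg.lstsq(M,b,rcond=None);print(L,(M@L-b).reshape(-1,3))
# nonlinear joint-zero / extra offsets
import fk
def c2(q):
    A,B,C,E,F=mats(q);return np.c_[Z,A.apply(X),A.apply([0,1,0]),B.apply(Z),C.apply(Z),C.apply(X),E.apply(Z)]
M=np.vstack([c2(q) for q,_,_ in D]);b=np.concatenate([x[1] for x in D]);L,_,rk,sv=np.linalg.lstsq(M,b,rcond=None);print(L,sv,(M@L-b).reshape(-1,3))
E
```

```text
3.75 [0.5071 0.097  0.098 ] [ 0.2044  0.158   2.3012 -1.173   0.2322  1.4337] [ 0.5763 -0.0973 -0.8115]
[0.0252 0.0651 0.6425 0.3979 0.3225] [[-0.0063  0.0047  0.0067]
 [-0.0066 -0.0036  0.0076]
 [-0.0032  0.0036 -0.0056]
 [ 0.0102  0.0068 -0.0088]]
[0.1368 0.     0.0694 0.6298 0.4211 0.0605 0.3645] [3.8619 2.8479 2.0079 0.8383 0.4392 0.1911 0.105 ] [[-0.  0.  0.]
 [ 0.  0. -0.]
 [-0. -0.  0.]
 [ 0.  0. -0.]]
```

```bash
cat > ik.py <<'E'
from h import *
L=np.array([.1368,.0694,.6298,.4211,.0605,.3645])
def fk(q):
    A=R.from_euler('z',q[0]);B=A*R.from_euler('y',q[1]);C=B*R.from_euler('y',q[2]);E=C*R.from_euler('z',q[3])*R.from_euler('y',q[4])
    p=np.array([0,0,L[0]])+A.apply([0,L[1],0])+B.apply([0,0,L[2]])+C.apply([L[4],0,L[3]])+E.apply([0,0,L[5]])
    return p,E*R.from_euler('z',q[5]+np.pi),C
lo=np.array([-2.89,-.75,.22,-1.18,.11,-2.7]);hi=np.array([2.89,2.08,2.7,4.32,2.71,2.7])
from scipy.optimize import least_squares
def ik(p,r,q0):
    f=lambda q:np.r_[(fk(q)[0]-p)*5,(r.inv()*fk(q)[1]).as_rotvec()]
    s=least_squares(f,np.clip(q0,lo+1e-3,hi-1e-3),bounds=(lo,hi));return s.x,np.abs(s.fun).max()
def ot(psi,tilt,x0=None): # straight down w/ tool x at station x (az YAW+x0), then tilted so z leans to azimuth psi from station x
    d=np.cos(psi)*SX+np.sin(psi)*SY; ax=np.cross([0,0,-1],d); b=ori(0.)
    if x0: b=R.from_euler('z',x0)*b
    return R.from_rotvec(ax*tilt)*b
E
python3 - <<'E'
from ik import *
q=np.array([0.2044,.158,2.3012,-1.173,.2322,1.4337]);print(fk(q)[0])
qd,e=ik(st(-.02,0,.215),ori(0.),[.05,.4,1.6,0,1.1,0]);print("push",qd,e)
for psi in(1.2,.9,.6,-.6,-.9,-1.2):
  for t in(.75,.95):
    o=[]
    for P in(st(-.15,0,.16),st(-.165,0,.055)):
        q0=qd
        for k in np.linspace(.1,1,10):
            q0,e=ik(st(-.02,0,.215)*(1-k)+P*k,ot(psi,t*k),q0)
        o+=[q0,e]
    print(psi,t,o[0],round(o[1],4),o[2],round(o[3],4))
E
```

```text
[0.5071 0.097  0.098 ]
push [0.0373 0.4063 1.3467 0.     1.3885 0.0923] 1.5313921183090372e-12
1.2 0.75 [-0.4526  0.242   2.043   0.8786  1.0867 -0.9191] 0.0 [-0.4666  0.4101  2.1939  1.0413  0.9094 -1.2362] 0.0
1.2 0.95 [-0.5646  0.3255  2.1181  1.0519  1.1882 -1.1855] 0.0 [-0.5824  0.5256  2.247   1.1831  1.0509 -1.5186] 0.0
0.9 0.75 [-0.4271  0.1481  2.1791  1.0263  0.8658 -1.0917] 0.0 [-0.443   0.3515  2.3472  1.3576  0.7338 -1.5798] 0.0
0.9 0.95 [-0.5617  0.2283  2.2951  1.293   0.9872 -1.4867] 0.0 [-0.5842  0.4926  2.4478  1.5661  0.9362 -1.9934] 0.0
0.6 0.75 [-0.3181  0.0674  2.2808  1.1843  0.5934 -1.2221] 0.0 [-0.3318  0.3089  2.469   1.8447  0.5755 -2.0153] 0.0
0.6 0.95 [-0.4555  0.1405  2.4379  1.6594  0.7579 -1.8291] 0.0 [-0.4791  0.503   2.6306  2.1126  0.9459 -2.5332] 0.0
-0.6 0.75 [ 0.4937  0.2083  2.0939 -1.0484  0.8002  1.3003] 0.0 [ 0.4998  0.375   2.177  -1.18    0.7103  1.5541] 0.0732
-0.6 0.95 [ 0.5871  0.2713  2.1021 -1.18    0.9293  1.5047] 0.0945 [ 0.6042  0.453   2.1266 -1.18    0.9001  1.6693] 0.2018
-0.9 0.75 [ 0.5356  0.3031  1.9455 -0.9031  1.0456  1.1278] 0.0 [ 0.5535  0.4555  2.0807 -1.0597  0.8946  1.4259] 0.0
-0.9 0.95 [ 0.6355  0.3883  1.9966 -1.1028  1.1462  1.3885] 0.0 [ 0.6517  0.5593  2.0825 -1.18    1.0538  1.641 ] 0.028
-1.2 0.75 [ 0.5262  0.394   1.7894 -0.7751  1.2616  0.9444] 0.0 [ 0.5415  0.523   1.9171 -0.8457  1.0922  1.1541] 0.0
-1.2 0.95 [ 0.6092  0.4823  1.807  -0.9201  1.3635  1.1139] 0.0 [ 0.6258  0.625   1.9104 -0.9661  1.2274  1.3275] 0.0
```

```bash
python3 - <<'E'
from ik import *
for psi,t in((.9,.95),(.9,1.1),(1.,1.1),(.75,1.05),(.75,1.15)):
    x0=psi-np.pi/2;q0,e=ik(st(-.02,0,.215),ot(psi,0,x0),[.05,.4,1.6,0,1.1,.8]);o=[q0]
    for P in(st(-.15,0,.15),st(-.17,0,.045)):
        q0=o[0]
        for k in np.linspace(.1,1,10): q0,e=ik(st(-.02,0,.215)*(1-k)+P*k,ot(psi,t*k,x0),q0)
        o+=[q0,e]
    A=fk(q0); el=np.array([0,0,.1368])
    print(psi,t,np.degrees(np.arctan(1/np.tan(t)/np.cos(psi))),o,"wrist ctr",A[0]-A[1].apply([0,0,L[5]]))
s,p,r=pose()
E
```

```text
0.9 0.95 49.00124605227303 [array([0.0373, 0.4063, 1.3467, 0.    , 1.3885, 0.7631]), array([-0.5617,  0.2505,  2.3085,  1.3159,  0.9778, -0.8572]), np.float64(1.8082757513582237e-14), array([-0.5921,  0.5229,  2.4682,  1.5955,  0.9381, -1.3855]), np.float64(1.2045910935398754e-09)] wrist ctr [ 0.3025 -0.1198  0.257 ]
0.9 1.1 39.31027826812015 [array([0.0373, 0.4063, 1.3467, 0.    , 1.3885, 0.7631]), array([-0.6463,  0.3571,  2.3856,  1.4465,  1.1091, -1.1235]), np.float64(3.15039661025196e-13), array([-0.6823,  0.6791,  2.5245,  1.6457,  1.1037, -1.6402]), np.float64(5.551115123125783e-16)] wrist ctr [ 0.2836 -0.141   0.2103]
1.0 1.1 43.28949331359214 [array([0.0373, 0.4063, 1.3467, 0.    , 1.3885, 0.6631]), array([-0.649 ,  0.3805,  2.3168,  1.3355,  1.1585, -1.0827]), np.float64(1.0130785099704553e-15), array([-0.6817,  0.6627,  2.4443,  1.4974,  1.1022, -1.5321]), np.float64(1.441680108626997e-12)] wrist ctr [ 0.309  -0.1613  0.2103]
0.75 1.05 38.095263888301105 [array([0.0373, 0.4063, 1.3467, 0.    , 1.3885, 0.9131]), array([-0.5903,  0.281 ,  2.4526,  1.603 ,  0.984 , -1.096 ]), np.float64(4.6333809011755994e-10), array([-0.6284,  0.6588,  2.6236,  1.8924,  1.0896, -1.7249]), np.float64(5.088707233369406e-13)] wrist ctr [ 0.2564 -0.1005  0.2264]
0.75 1.15 31.451500848967648 [array([0.0373, 0.4063, 1.3467, 0.    , 1.3885, 0.9131]), array([-0.6469,  0.3789,  2.5138,  1.6829,  1.1075, -1.2994]), np.float64(1.4155343563970742e-15), array([-0.6898,  0.8114,  2.6717,  1.8894,  1.2362, -1.9268]), np.float64(7.968625759247061e-13)] wrist ctr [ 0.2437 -0.1111  0.1939]
```

```bash
cat >> ik.py <<'E'
PSI=.9;X0=PSI-np.pi/2
VL=np.array([2.57,2.57,3.14,3.14,3.14,3.14])*.07
def T(t): return ot(PSI,t,X0)
def plan2(wps,show=True,dec=2):
    s,p,r=pose();q=s["qpos"];out=[];worst=0
    for P,Q,n in wps:
        S=Slerp([0,1],R.concatenate([r,Q]));p0=p.copy()
        for i in range(1,n+1):
            a=(r.inv().apply(p0+(P-p0)*i/n-p)/.03).round(dec);b=((r.inv()*S(i/n)).as_rotvec()/.15).round(dec)
            p=p+r.apply(a*.03);r=r*R.from_rotvec(b*.15);out.append(np.r_[a,b]);q1,e=ik(p,r,q)
            f=(abs(q1-q)/VL).max();worst=max(worst,f);q=q1
            if abs(out[-1]).max()>1 or f>1 or e>1e-3:print("OVER",len(out),out[-1],f,e)
    print(s["clock"],len(out),"rows: "+", ".join(f"{x:g}" for x in (np.concatenate(out)+0.)),"\nend",p,q,"worst",worst)
E
python3 - <<'E'
from ik import *
plan2([(st(-.2,0,.24),T(0),11),(st(-.05,0,.30),T(.2),6)])
E
```

```text
OVER 1 [ 0.16  0.   -0.42 -0.1  -0.37  0.35] 2.0080205420357706 2.1710411246544936e-12
OVER 2 [ 0.13  0.01 -0.42 -0.1  -0.37  0.35] 1.014147938185254 4.963043864769644e-15
3.75 17 rows: 0.16, 0, -0.42, -0.1, -0.37, 0.35, 0.13, 0.01, -0.42, -0.1, -0.37, 0.35, 0.11, 0, -0.43, -0.1, -0.37, 0.34, 0.09, 0.01, -0.44, -0.1, -0.37, 0.35, 0.06, 0.01, -0.44, -0.1, -0.37, 0.35, 0.04, 0.01, -0.45, -0.1, -0.37, 0.35, 0.01, 0.01, -0.44, -0.1, -0.38, 0.35, -0.01, 0.03, -0.45, -0.09, -0.37, 0.35, -0.03, 0.03, -0.44, -0.1, -0.37, 0.34, -0.06, 0.04, -0.44, -0.1, -0.37, 0.35, -0.08, 0.05, -0.44, -0.1, -0.37, 0.35, 0.65, -0.52, -0.33, 0.22, 0, 0, 0.66, -0.53, -0.32, 0.22, 0, 0, 0.65, -0.54, -0.3, 0.23, 0, 0, 0.65, -0.54, -0.28, 0.22, 0, 0, 0.66, -0.56, -0.26, 0.22, 0, 0, 0.65, -0.57, -0.24, 0.22, 0, 0 
end [0.6191 0.0954 0.3   ] [-0.0494  0.245   1.3976  0.1585  1.3757  0.6551] worst 2.0080205420357706
```

apply_moves:
  commands: [0.15, 0, -0.4, -0.1, -0.35, 0.35, 0.15, 0, -0.4, -0.1, -0.35, 0.35, 0.1, 0, -0.45, -0.1, -0.35, 0.35, 0.1, 0, -0.45, -0.1, -0.35, 0.35, 0.05, 0, -0.45, -0.1, -0.35, 0.35, 0.05, 0, -0.45, -0.1, -0.35, 0.35, 0, 0, -0.45, -0.1, -0.4, 0.35, 0, 0.05, -0.45, -0.1, -0.4, 0.35, 0, 0.05, -0.45, -0.1, -0.4, 0.35, -0.05, 0.05, -0.45, -0.1, -0.4, 0.35, -0.1, 0.05, -0.45, -0.1, -0.4, 0.35, 0.65, -0.5, -0.35, 0.2, 0, 0, 0.65, -0.55, -0.3, 0.2, 0, 0, 0.65, -0.55, -0.3, 0.25, 0, 0, 0.65, -0.55, -0.3, 0.2, 0, 0, 0.65, -0.55, -0.25, 0.2, 0, 0, 0.65, -0.55, -0.25, 0.2, 0, 0]

```text
clock: 5.45
position: [0.612, 0.0987, 0.2992]
ee_rot: [-0.086, 0.936, -0.336, 0.057]
contact_force: [0.5, -0.1, 0.5]
width: 0.0001
```

```bash
python3 - <<'E'
from ik import *
s,p,r=pose();print(p,(r.inv()*T(.2)).as_rotvec(),s["qpos"])
plan2([(st(.105,0,.30),T(.4),7),(st(.105,0,.215),T(.45),5)])
E
```

```text
[0.612  0.0987 0.2992] [-0.0016 -0.0415  0.0405] [-0.028   0.2175  1.4377  0.1316  1.3256  0.6397]
5.45 12 rows: 0.63, -0.44, 0.12, 0.19, -0.04, 0.04, 0.62, -0.43, 0.12, 0.19, -0.03, 0.04, 0.63, -0.44, 0.14, 0.19, -0.04, 0.05, 0.62, -0.43, 0.14, 0.19, -0.03, 0.04, 0.62, -0.44, 0.15, 0.18, -0.04, 0.04, 0.62, -0.43, 0.16, 0.19, -0.03, 0.04, 0.61, -0.44, 0.17, 0.19, -0.04, 0.05, 0, 0.22, 0.52, 0.07, 0, 0, 0, 0.23, 0.52, 0.06, 0, 0, 0, 0.23, 0.52, 0.07, 0, 0, 0, 0.23, 0.52, 0.07, 0, 0, 0, 0.25, 0.51, 0.07, 0, 0 
end [0.7737 0.0869 0.2149] [-0.1517  0.4467  1.3714  0.422   1.1045  0.4243] worst 0.20084139649659172
```

apply_moves:
  commands: [0.65, -0.45, 0.1, 0.2, -0.05, 0.05, 0.6, -0.45, 0.1, 0.2, -0.05, 0.05, 0.65, -0.45, 0.15, 0.2, -0.05, 0.05, 0.6, -0.45, 0.15, 0.2, -0.05, 0.05, 0.6, -0.45, 0.15, 0.2, -0.05, 0.05, 0.6, -0.45, 0.15, 0.2, -0.05, 0.05, 0.6, -0.45, 0.15, 0.2, -0.05, 0.05, 0, 0.2, 0.5, 0.05, 0, 0, 0, 0.25, 0.5, 0.05, 0, 0, 0, 0.25, 0.5, 0.05, 0, 0, 0, 0.25, 0.5, 0.05, 0, 0, 0, 0.25, 0.5, 0.05, 0, 0, 0, 0, 0, 0, 0, 0]

```text
clock: 6.75
position: [0.7694, 0.0879, 0.2147]
ee_rot: [-0.209, 0.91, -0.35, 0.069]
contact_force: [-0.4, -0.2, 0.4]
width: 0.0
```

```bash
python3 - <<'E'
from ik import *
s,p,r=pose();print(p,(r.inv()*T(.45)).as_rotvec(),s["contact_force"])
a,b=manip.get_image("scene"),manip.get_image("side");cv2.imwrite("pics/raw_s.png",a["frame"][:,:,::-1]);cv2.imwrite("pics/raw_t.png",b["frame"][:,:,::-1])
o=np.hstack([cv2.resize(a["frame"][110:290,180:360],(396,440)),cv2.resize(b["frame"][90:290,190:370],(396,440))]);cv2.imwrite("pics/c2.png",cv2.convertScaleAbs(o[:,:,::-1],alpha=1.5,beta=20))
plan2([(st(.055,0,.215),T(.45),5),(st(-.005,0,.215),T(.45),12)])
E
```

```text
[0.7694 0.0879 0.2147] [ 0.0066  0.017  -0.0127] [-0.3813 -0.2203  0.4157]
6.85 17 rows: -0.24, 0.19, -0.07, 0, 0.02, -0.02, -0.25, 0.2, -0.06, 0.01, 0.01, -0.01, -0.24, 0.19, -0.07, 0, 0.02, -0.02, -0.25, 0.19, -0.07, 0.01, 0.01, -0.01, -0.25, 0.2, -0.07, 0, 0.02, -0.02, -0.13, 0.09, -0.04, 0, 0, 0, -0.13, 0.1, -0.05, 0, 0, 0, -0.13, 0.09, -0.04, 0, 0, 0, -0.13, 0.09, -0.05, 0, 0, 0, -0.13, 0.09, -0.04, 0, 0, 0, -0.13, 0.1, -0.05, 0, 0, 0, -0.13, 0.09, -0.04, 0, 0, 0, -0.13, 0.09, -0.05, 0, 0, 0, -0.13, 0.1, -0.04, 0, 0, 0, -0.13, 0.09, -0.05, 0, 0, 0, -0.13, 0.09, -0.04, 0, 0, 0, -0.13, 0.09, -0.05, 0, 0, 0 
end [0.6641 0.0929 0.2151] [-0.1702  0.2872  1.6234  0.4459  1.0283  0.3609] worst 0.12433818083257588
```

View pics/c2.png

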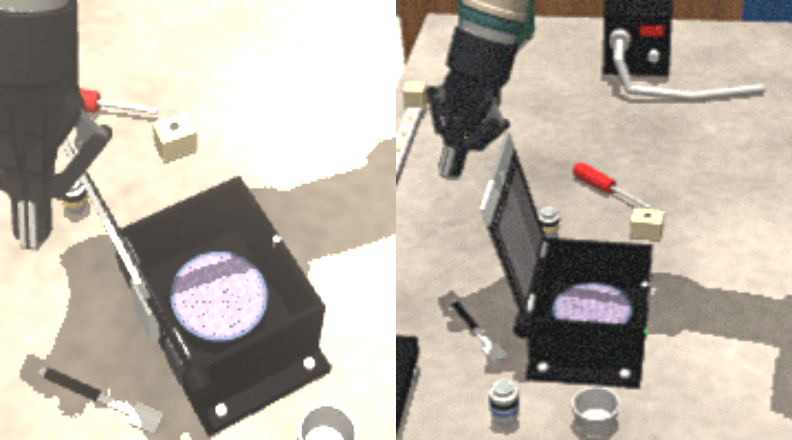

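The crop shows the shut finger clear behind the cover, at (28,230) on the left and (452,165) on the right. The gripper's knuckles bulge sideways and would sit too close to the lip later. I'll roll the tool a quarter turn here, in free air, so they lie in the vertical plane.

```bash
sed -i 's|X0=PSI-np.pi/2|X0=PSI-np.pi|' ik.py; python3 - <<'E'
from ik import *
plan2([(st(.10,0,.218),T(.45),12)])
# timing check of the later catch path
import ik
s,p,r=pose();q,e=ik.ik(st(-.02,0,.215),T(.45),[-.17,.29,1.62,.45,1.03,1.9]);print(q,e)
for wp in[(st(-.02,0,.215),.45,st(-.03,0,.27),.6,2),(st(-.03,0,.27),.6,st(-.21,0,.24),.95,7),(st(-.21,0,.24),.95,st(-.205,0,.15),1.05,4),(st(-.205,0,.15),1.05,st(-.14,0,.14),1.05,3),(st(-.14,0,.14),1.05,st(-.17,0,.045),1.05,10)]:
    w=0
    for k in range(1,wp[4]+1):
        f=k/wp[4];q1,e=ik.ik(wp[0]+(wp[2]-wp[0])*f,T(wp[1]+(wp[3]-wp[1])*f),q);w=max(w,(abs(q1-q)/VL).max());q=q1
    print(q,e,w)
E
```

```text
6.85 12 rows: 0, 0.01, 0, 0.01, 0, 0.87, -0.01, 0, -0.01, 0, 0.01, 0.86, 0, 0.01, 0, 0.01, 0, 0.87, 0, 0.01, 0, 0.01, 0.01, 0.87, 0, 0.01, 0, 0, 0, 0.86, 0, 0, -0.01, 0.01, 0, 0.87, 0, 0.01, 0, 0.01, 0.01, 0.86, 0, 0.01, 0, 0, 0, 0.87, 0, 0.01, 0, 0.01, 0, 0.87, 0.01, 0, -0.01, 0.01, 0.01, 0.86, 0, 0.01, 0, 0, 0, 0.87, 0.01, 0, 0, 0.01, 0.01, 0.87 
end [0.7689 0.087  0.2179] [-0.152   0.4381  1.3778  0.4201  1.1071  1.9966] worst 0.6009821501783236
[-0.1736  0.2654  1.6558  0.4496  1.02    1.9236] 8.396061623727746e-16
[-0.2558  0.1883  1.6887  0.6169  1.0557  1.7864] 8.881784197001252e-15 0.3807644646262606
[-0.6649 -0.0115  2.2717  1.096   1.1503  1.0041] 3.0423754349140357e-09 0.5369791936118965
[-0.7247  0.2748  2.4686  1.3528  1.0939  0.4517] 2.9442281945790683e-12 0.6927879909211303
[-0.6044  0.3504  2.3528  1.4368  1.0528  0.5063] 2.4553060695708954e-09 0.25158248474872186
[-0.6544  0.6236  2.508   1.6365  1.0493  0.0115] 8.326672684688674e-16 0.24332625684531095
```

apply_moves:
  commands: [0, 0, 0, 0, 0, 0.85, 0, 0, 0, 0, 0, 0.85, 0, 0, 0, 0, 0, 0.85, 0, 0, 0, 0, 0, 0.85, 0, 0, 0, 0, 0, 0.85, 0, 0, 0, 0, 0, 0.85, 0, 0, 0, 0, 0, 0.85, 0, 0, 0, 0, 0, 0.85, 0, 0, 0, 0, 0, 0.85, 0, 0, 0, 0, 0, 0.85, 0, 0, 0, 0, 0, 0.9, 0, 0, 0, 0, 0, 0.9, 0, 0, 0, 0, 0, 0]

```text
clock: 8.15
position: [0.7726, 0.0878, 0.2195]
ee_rot: [0.201, -0.408, 0.886, 0.094]
contact_force: [0.2, 1.2, -0.3]
width: -0.0002
```

```bash
python3 - <<'E'
from ik import *
s,p,r=pose();print(p,(r.inv()*T(.45)).as_rotvec(),s["contact_force"])
plan2([(st(.075,0,.218),T(.45),4),(st(.01,0,.218),T(.45),13)])
E
```

```text
[0.7726 0.0878 0.2195] [ 0.0097 -0.0022  0.0159] [ 0.2218  1.1629 -0.2991]
8.15 17 rows: 0.14, 0.19, -0.05, 0.02, 0, 0.03, 0.14, 0.18, -0.06, 0.01, -0.01, 0.02, 0.15, 0.18, -0.05, 0.02, 0, 0.03, 0.14, 0.19, -0.06, 0.01, 0, 0.03, 0.09, 0.13, -0.04, 0, 0, 0, 0.1, 0.13, -0.05, 0, 0, 0, 0.09, 0.13, -0.04, 0, 0, 0, 0.09, 0.13, -0.05, 0, 0, 0, 0.1, 0.13, -0.04, 0, 0, 0, 0.09, 0.13, -0.05, 0, 0, 0, 0.09, 0.13, -0.04, 0, 0, 0, 0.1, 0.13, -0.05, 0, 0, 0, 0.09, 0.13, -0.04, 0, 0, 0, 0.1, 0.13, -0.05, 0, 0, 0, 0.09, 0.13, -0.04, 0, 0, 0, 0.09, 0.13, -0.05, 0, 0, 0, 0.1, 0.13, -0.04, 0, 0, 0 
end [0.679  0.0919 0.2179] [-0.1675  0.3071  1.5864  0.4408  1.0434  1.9444] worst 0.0951293328639692
```

apply_moves:
  commands: [0.15, 0.2, -0.05, 0, 0, 0, 0.15, 0.2, -0.05, 0, 0, 0, 0.15, 0.2, -0.05, 0, 0, 0, 0.1, 0.13, -0.05, 0, 0, 0, 0.1, 0.13, -0.04, 0, 0, 0, 0.1, 0.13, -0.05, 0, 0, 0, 0.1, 0.13, -0.04, 0, 0, 0, 0.1, 0.13, -0.05, 0, 0, 0, 0.1, 0.13, -0.04, 0, 0, 0, 0.1, 0.13, -0.05, 0, 0, 0, 0.1, 0.13, -0.04, 0, 0, 0, 0.1, 0.13, -0.05, 0, 0, 0, 0.1, 0.13, -0.04, 0, 0, 0, 0.1, 0.13, -0.05, 0, 0, 0, 0.1, 0.13, -0.04, 0, 0, 0]

```text
clock: 9.65
position: [0.687, 0.0891, 0.2145]
ee_rot: [0.199, -0.407, 0.886, 0.094]
contact_force: [0.4, -0.8, 1.3]
width: -0.0001
```

```bash
cat >> ik.py <<'E'
def planeray(d,u,v,voff=0.): # ray onto station plane v=voff -> (u,z)
    o,r=ray(d,u,v);n=SY;c=HX+voff*SY;p=o+r*((c-o)@n)/(r@n);return np.array([(p-HX)@SX,p[2]-.075])
def lip(tag=None):
    d=manip.get_image("side");f=d["frame"];h=cv2.cvtColor(f,cv2.COLOR_RGB2HSV)
    m=cv2.inRange(h,(0,0,125),(179,45,255));m[:,:195]=0;m[:,300:]=0;m[:120]=0;m[265:]=0
    k,l,stt,c=cv2.connectedComponentsWithStats(m);L=[]
    for i in range(1,k):
        if stt[i,4]>60:
            x=planeray(d,*c[i]);L.append((stt[i].tolist(),c[i].round(1).tolist(),"uz",x.round(3).tolist(),"rad",round(float(np.hypot(*x)),3),"th",round(float(np.arctan2(x[1],-x[0])),3)))
    for x in L:
        if .12<x[4]<.18:print(*x)
    if tag:cv2.imwrite(f"pics/{tag}.png",cv2.resize(f[100:300,170:350,::-1],None,fx=3,fy=3))
    return d
E
python3 - <<'E'
from ik import *
s,p,r=pose();print(s["clock"],p,(p-HX)@SX,s["contact_force"])
lip("c3")
E
```

```text
9.65 [0.687  0.0891 0.2145] 0.01815637039971882 [ 0.4026 -0.8007  1.273 ]Traceback (most recent call last):
  File "<stdin>", line 3, in <module>
  File "ik.py", line 39, in lip
    if .12<x[4]<.18:print(*x)
       ^^^^^^^^^^^^
TypeError: '<' not supported between instances of 'float' and 'str'
```

```bash
sed -i 's/<x\[4\]</<x[5]</' ik.py; python3 - <<'E'
from ik import *
lip("c3")
E
```

```text
[259, 174, 41, 26, 525] [278.0, 187.8] uz [-0.068, 0.101] rad 0.122 th 0.974
```

View pics/c3.png

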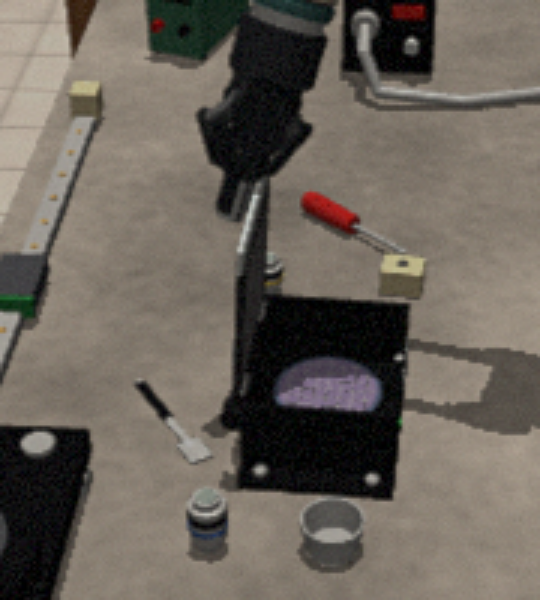

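The cover is now about upright: the lip is edge-on from about (258,160) to (250,187) and the finger is behind it. I'll keep pushing toward about 1.25 rad.

apply_moves:
  commands: [0.1, 0.13, -0.01, 0, 0, 0, 0.1, 0.13, -0.01, 0, 0, 0, 0.1, 0.13, -0.01, 0, 0, 0, 0.1, 0.13, -0.01, 0, 0, 0, 0.1, 0.13, -0.01, 0, 0, 0, 0.1, 0.13, -0.01, 0, 0, 0, 0.1, 0.13, -0.01, 0, 0, 0, 0.1, 0.13, -0.01, 0, 0, 0]

```text
clock: 10.55
position: [0.6487, 0.0921, 0.2066]
ee_rot: [0.2, -0.407, 0.886, 0.094]
contact_force: [0.7, 0.2, -0.0]
width: 0.0002
```

```bash
python3 - <<'E'
from ik import *
s,p,r=pose();print(s["clock"],p,(p-HX)@SX,s["contact_force"])
d=lip("c4");f=d["frame"]
E
```

```text
10.55 [0.6487 0.0921 0.2066] -0.02022297975571522 [ 0.7163  0.2096 -0.016 ]
[265, 168, 35, 32, 489] [278.6, 187.5] uz [-0.07, 0.102] rad 0.123 th 0.969
```

View pics/c4.png

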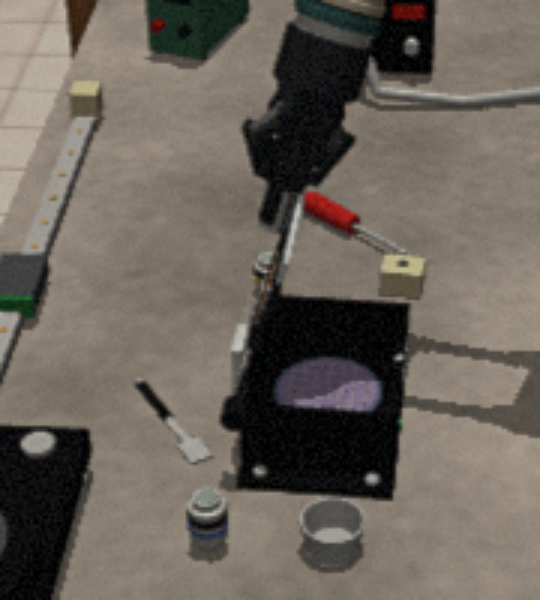

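The cover now leans forward past upright. The far end of the lip is at crop (302,193), i.e. pixel (270.7,164.3). I'll estimate its angle from that and plan the next step.

```bash
python3 - <<'E'
from ik import *
d=manip.get_image("side")
for px in((258,160),(270.7,164.3)):
    x=planeray(d,*px,-.085);print(x,np.hypot(*x),np.arctan2(x[1],-x[0]))
plan2([(st(-.032,0,.21),T(.45),3)])
plan2([(st(-.032,0,.21),T(.45),3),(st(-.045,0,.265),T(.6),2),(st(-.21,0,.245),T(.95),7),(st(-.21,0,.15),T(1.05),4)])
E
```

```text
[-0.0035  0.1292] 0.12923177888035356 1.5438895748523913
[-0.0384  0.1179] 0.12401880795472006 1.2559598886038401
10.65 3 rows: 0.04, 0.11, -0.06, 0.03, -0.01, 0.03, 0.04, 0.11, -0.07, 0.03, -0.02, 0.03, 0.04, 0.1, -0.06, 0.03, -0.01, 0.03 
end [0.6371 0.0943 0.21  ] [-0.1763  0.2518  1.6888  0.4556  1.003   1.9106] worst 0.04987822848158544
10.65 16 rows: 0.04, 0.11, -0.06, 0.03, -0.01, 0.03, 0.04, 0.11, -0.07, 0.03, -0.02, 0.03, 0.04, 0.1, -0.06, 0.03, -0.01, 0.03, -0.28, 0.17, -0.88, 0, -0.5, 0, -0.34, 0.17, -0.87, 0, -0.5, 0, 0.46, 0.62, -0.2, 0, -0.33, 0, 0.44, 0.61, -0.22, 0, -0.34, 0, 0.44, 0.62, -0.24, 0, -0.33, 0, 0.42, 0.61, -0.26, 0, -0.33, 0, 0.41, 0.62, -0.28, 0, -0.33, 0, 0.39, 0.61, -0.31, 0, -0.34, 0, 0.38, 0.62, -0.32, 0, -0.33, 0, 0.64, 0, 0.46, 0, -0.17, 0, 0.66, 0, 0.44, 0, -0.16, 0, 0.67, 0, 0.43, 0, -0.17, 0, 0.67, 0, 0.41, 0, -0.17, 0 
end [0.4593 0.1041 0.1501] [-0.7365  0.271   2.4786  1.3463  1.0971  0.4431] worst 0.733837159521811
```

```bash
python3 - <<'E'
from ik import *
d=manip.get_image("side");s=manip.get_state();print(s["clock"])
from scipy.optimize import brentq
for px in((258,160),(270.7,164.3),(268,172)):
    for rad in(.162,.166):
        try:
            v=brentq(lambda v:np.hypot(*planeray(d,*px,v))-rad,-.085,.1);x=planeray(d,*px,v);print(px,v,np.arctan2(x[1],-x[0]))
        except Exception as e:print(e)
E
```

```text
10.7
(258, 160) -0.03279026048249302 1.4970526048011117
(258, 160) -0.026447071893199177 1.4926241853854838
(270.7, 164.3) -0.025709177478448912 1.2817013056569908
(270.7, 164.3) -0.01947222472372738 1.2837240883430718
(268, 172) 0.012473024779086335 1.294940907401363
(268, 172) 0.018482542128877455 1.2965679573720068
```

```bash
python3 - <<'E'
from ik import *
s,p,r=pose();t0=np.arccos(-r.as_matrix()[2,2]);print(p,t0)
plan2([(st(-.036,0,.207),r,4),(st(-.030,0,.265),r,3),(st(-.21,0,.245),T(.95),7),(st(-.21,0,.15),T(1.05),4)])
E
```

```text
[0.6487 0.0922 0.2066] 0.4448818141999856
10.7 18 rows: 0.06, 0.11, -0.03, 0, 0, 0, 0.06, 0.11, -0.04, 0, 0, 0, 0.07, 0.11, -0.03, 0, 0, 0, 0.06, 0.12, -0.03, 0, 0, 0, -0.32, -0.05, -0.56, 0, 0, 0, -0.31, -0.05, -0.57, 0, 0, 0, -0.32, -0.05, -0.56, 0, 0, 0, 0.51, 0.68, -0.14, 0.01, -0.48, 0.01, 0.51, 0.68, -0.17, 0.02, -0.48, 0.01, 0.49, 0.68, -0.21, 0.01, -0.48, 0.01, 0.47, 0.67, -0.25, 0.02, -0.48, 0.01, 0.46, 0.68, -0.28, 0.01, -0.49, 0.01, 0.44, 0.67, -0.32, 0.02, -0.48, 0.01, 0.41, 0.67, -0.34, 0.01, -0.48, 0.01, 0.64, 0, 0.46, 0, -0.17, 0, 0.66, 0, 0.44, 0, -0.16, 0, 0.67, 0, 0.43, 0, -0.17, 0, 0.67, 0, 0.41, 0, -0.16, 0 
end [0.4594 0.1042 0.15  ] [-0.7354  0.2705  2.4775  1.3452  1.0964  0.4463] worst 0.7202005266209741
```

apply_moves:
  commands: [0.07, 0.11, -0.03, 0, 0, 0, 0.07, 0.11, -0.03, 0, 0, 0, 0.07, 0.11, -0.03, 0, 0, 0, 0.07, 0.11, -0.03, 0, 0, 0, -0.3, -0.05, -0.55, 0, 0, 0, -0.3, -0.05, -0.55, 0, 0, 0, -0.3, -0.05, -0.6, 0, 0, 0, 0.5, 0.7, -0.15, 0, -0.5, 0, 0.5, 0.7, -0.15, 0, -0.5, 0, 0.5, 0.7, -0.2, 0, -0.5, 0, 0.45, 0.7, -0.25, 0, -0.5, 0, 0.45, 0.7, -0.3, 0, -0.5, 0, 0.45, 0.65, -0.3, 0, -0.5, 0, 0.4, 0.65, -0.35, 0, -0.5, 0, 0.65, 0, 0.45, 0, -0.15, 0, 0.65, 0, 0.45, 0, -0.15, 0]

```text
clock: 12.3
position: [0.4581, 0.1031, 0.1963]
ee_rot: [0.442, -0.364, 0.794, 0.203]
contact_force: [0.4, -0.9, -0.5]
width: -0.0002
```

```bash
python3 - <<'E'
from ik import *
s,p,r=pose();print(s["clock"],p,(p-HX)@SX,s["contact_force"],(r.inv()*T(.98)).as_rotvec())
lip("c5")
E
```

```text
12.3 [0.4581 0.1031 0.1963] -0.21119759128921 [ 0.4415 -0.8722 -0.4857] [0.0126 0.0355 0.0071]
[195, 120, 105, 145, 7665] [234.3, 180.6] uz [0.047, 0.114] rad 0.123 th 1.964
[254, 173, 26, 18, 163] [267.1, 181.7] uz [-0.04, 0.117] rad 0.124 th 1.245
```

View pics/c5.png

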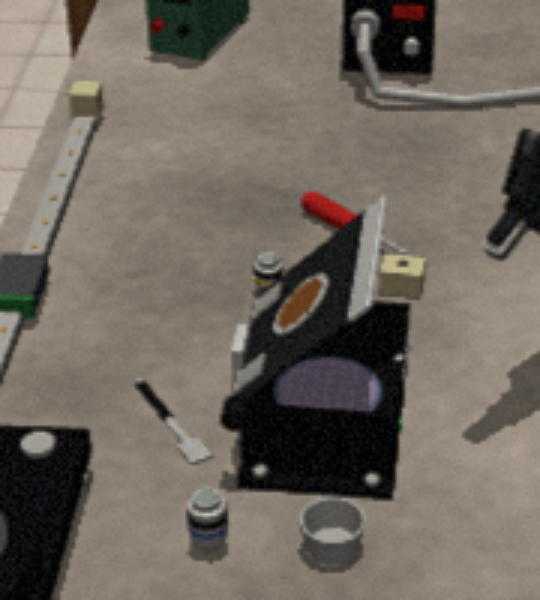

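```bash
cat >> ik.py <<'E'
def C(th,dv=0): return st(-.164*np.cos(th)-.004,dv,.075+.164*np.sin(th)-.021)
E
python3 - <<'E'
from ik import *
d=manip.get_image("side")
for px,v in(((297.3,166),-.085),((295,203.5),.085)):
    x=planeray(d,*px,v);print(x,np.hypot(*x),np.arctan2(x[1],-x[0]))
plan2([(st(-.17,0,.143),T(1.02),3),(C(.53),T(1.05),2),(C(.41),T(1.05),6)])
E
```

```text
[-0.1116  0.1178] 0.16225714683310827 0.8126436608066678
[-0.12    0.1164] 0.16719298765508028 0.7699432816453933
12.4 11 rows: 0.33, -0.38, 0.54, 0.04, -0.01, 0, 0.32, -0.37, 0.55, 0.04, -0.02, -0.01, 0.33, -0.37, 0.54, 0.05, -0.01, 0, -0.04, -0.32, 0.27, 0, -0.1, 0, -0.04, -0.32, 0.27, 0, -0.1, 0, 0.1, 0.04, 0.02, 0, 0, 0, 0.1, 0.04, 0.02, 0, 0, 0, 0.1, 0.04, 0.03, 0, 0, 0, 0.1, 0.03, 0.02, 0, 0, 0, 0.09, 0.04, 0.02, 0, 0, 0, 0.1, 0.04, 0.02, 0, 0, 0 
end [0.5148 0.101  0.1195] [-0.6274  0.3951  2.4055  1.4719  1.0497  0.3937] worst 0.31963353611639733
```

```bash
python3 - <<'E'
from ik import *
plan2([(st(-.175,0,.130),T(1.02),3),(C(.43),T(1.05),2),(C(.33),T(1.05),5)])
E
```

```text
12.4 10 rows: 0.47, -0.33, 0.59, 0.04, -0.01, 0, 0.47, -0.34, 0.59, 0.04, -0.02, -0.01, 0.47, -0.32, 0.6, 0.05, -0.01, 0, -0.01, -0.29, 0.26, 0, -0.1, 0, -0.01, -0.29, 0.26, 0, -0.1, 0, 0.1, 0.03, 0.03, 0, 0, 0, 0.1, 0.04, 0.03, 0, 0, 0, 0.1, 0.03, 0.02, 0, 0, 0, 0.1, 0.03, 0.03, 0, 0, 0, 0.1, 0.03, 0.03, 0, 0, 0 
end [0.5102 0.1013 0.1072] [-0.6351  0.4281  2.4286  1.4969  1.0472  0.329 ] worst 0.4166170266530086
```

apply_moves:
  commands: [0.45, -0.35, 0.6, 0.05, 0, 0, 0.45, -0.35, 0.6, 0.05, 0, 0, 0.45, -0.3, 0.6, 0.05, 0, 0, 0, -0.3, 0.25, 0, -0.1, 0, 0, -0.3, 0.25, 0, -0.1, 0, 0.05, 0, 0, 0, 0, 0]

```text
clock: 13.0
position: [0.52, 0.0993, 0.1246]
ee_rot: [0.457, -0.357, 0.79, 0.201]
contact_force: [-0.5, 0.9, -0.7]
width: 0.0003
```

```bash
python3 - <<'E'
from ik import *
s,p,r=pose();print(s["clock"],p,(p-HX)@SX,s["contact_force"],(r.inv()*T(1.05)).as_rotvec())
lip("c6")
E
```

```text
13.0 [0.52   0.0993 0.1246] -0.1491244320643451 [-0.544   0.8633 -0.6793] [-0.0053 -0.0044  0.0071]
[195, 120, 105, 145, 8044] [234.9, 181.0] uz [0.046, 0.113] rad 0.122 th 1.955
```

View pics/c6.png

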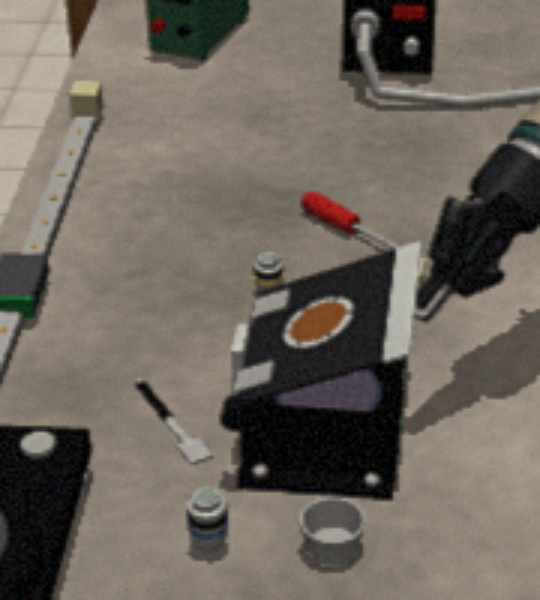

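```bash
python3 - <<'E'
from ik import *
d=manip.get_image("side")
for px,v in(((310,181.7),-.085),((306.7,218.3),.085)):
    x=planeray(d,*px,v);print(x,np.hypot(*x),np.arctan2(x[1],-x[0]))
s,p,r=pose();print(s["clock"],s["contact_force"])
plan2([(C(.40),T(1.05),3),(C(.25),T(1.05),10)])
E
```

```text
[-0.1483  0.0691] 0.16356163728434864 0.4360884244475903
[-0.1504  0.0729] 0.16714019982784833 0.4513974736836138
13.1 [-0.7721  0.6096 -2.8612]
13.1 13 rows: 0.08, 0.05, 0.02, -0.01, -0.01, 0.01, 0.07, 0.04, 0.02, -0.01, -0.01, 0.02, 0.08, 0.05, 0.02, -0.01, -0.01, 0.01, 0.08, 0.02, 0.02, 0, 0, 0, 0.07, 0.02, 0.03, 0, 0, 0, 0.08, 0.02, 0.02, 0, 0, 0, 0.07, 0.02, 0.03, 0, 0, 0, 0.08, 0.02, 0.02, 0, 0, 0, 0.07, 0.02, 0.03, 0, 0, 0, 0.08, 0.02, 0.02, 0, 0, 0, 0.07, 0.03, 0.02, 0, 0, 0, 0.08, 0.02, 0.03, 0, 0, 0, 0.07, 0.02, 0.02, 0, 0, 0 
end [0.5063 0.1016 0.0947] [-0.6414  0.4636  2.4496  1.5233  1.0451  0.2631] worst 0.06062072835167111
```

Caught: the downward force on the finger is about 2.9 N and the cover is at about 0.44 rad. The lip edge runs from (310,182) to (307,218). Now I'll let it settle and lower it slowly.

apply_moves:
  commands: [0, 0, 0, 0, 0, 0, 0, 0, 0, 0, 0, 0, 0, 0, 0, 0, 0, 0, 0.08, 0.05, 0.02, 0, 0, 0, 0.08, 0.05, 0.02, 0, 0, 0, 0.08, 0.03, 0.02, 0, 0, 0, 0.08, 0.02, 0.02, 0, 0, 0, 0.08, 0.02, 0.02, 0, 0, 0, 0.08, 0.02, 0.02, 0, 0, 0]

```text
clock: 14.0
position: [0.5115, 0.1006, 0.1099]
ee_rot: [0.457, -0.356, 0.79, 0.202]
contact_force: [-0.6, 0.2, -1.1]
width: -0.0001
```

```bash
python3 - <<'E'
from ik import *
F=[]
for _ in range(3):
    s,p,r=pose();F.append(s["contact_force"]);d=manip.get_image("side")
print(s["clock"],p,(p-HX)@SX,np.mean(F,0),(r.inv()*T(1.05)).as_rotvec())
cv2.imwrite("pics/c7.png",cv2.resize(d["frame"][150:250,220:370,::-1],None,fx=4,fy=4))
plan2([(C(.25),T(1.05),4),(C(.10),T(1.05),12)])
E
```

```text
14.1 [0.5113 0.1006 0.1096] -0.15792705369975293 [-0.367   0.247  -1.4638] [-0.0045 -0.0053  0.0046]
14.15 16 rows: 0.12, 0.04, 0.04, -0.01, -0.01, 0.01, 0.12, 0.03, 0.05, -0.01, -0.01, 0.01, 0.12, 0.04, 0.04, 0, -0.01, 0, 0.12, 0.04, 0.05, -0.01, -0.01, 0.01, 0.06, 0.01, 0.03, 0, 0, 0, 0.06, 0.01, 0.02, 0, 0, 0, 0.07, 0.01, 0.03, 0, 0, 0, 0.06, 0.01, 0.03, 0, 0, 0, 0.06, 0.01, 0.02, 0, 0, 0, 0.06, 0, 0.03, 0, 0, 0, 0.06, 0.01, 0.03, 0, 0, 0, 0.07, 0.01, 0.02, 0, 0, 0, 0.06, 0.01, 0.03, 0, 0, 0, 0.06, 0.01, 0.03, 0, 0, 0, 0.06, 0.01, 0.03, 0, 0, 0, 0.07, 0.01, 0.02, 0, 0, 0 
end [0.502  0.1017 0.0703] [-0.6502  0.5408  2.482   1.578   1.0458  0.1366] worst 0.10426245295296725
```

View pics/c7.png

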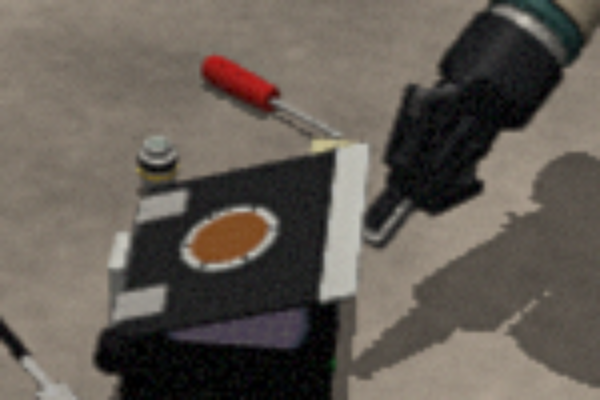

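```bash
python3 - <<'E'
from ik import *
plan2([(C(.25)+.003*SX,T(1.05),6),(C(.10)+.003*SX,T(1.05),10)])
E
```

```text
14.15 16 rows: 0.07, 0.01, 0.04, -0.01, -0.01, 0.01, 0.08, 0.01, 0.04, 0, 0, 0, 0.07, 0.02, 0.04, -0.01, -0.01, 0.01, 0.08, 0.01, 0.04, 0, 0, 0, 0.08, 0.01, 0.03, -0.01, -0.01, 0.01, 0.07, 0.01, 0.04, 0, -0.01, 0, 0.07, 0.01, 0.03, 0, 0, 0, 0.08, 0.01, 0.04, 0, 0, 0, 0.07, 0.01, 0.03, 0, 0, 0, 0.08, 0.01, 0.03, 0, 0, 0, 0.07, 0.02, 0.03, 0, 0, 0, 0.08, 0.01, 0.04, 0, 0, 0, 0.07, 0.01, 0.03, 0, 0, 0, 0.08, 0.01, 0.03, 0, 0, 0, 0.07, 0.01, 0.03, 0, 0, 0, 0.07, 0.01, 0.04, 0, 0, 0 
end [0.5052 0.1017 0.0704] [-0.6439  0.5401  2.4748  1.5796  1.045   0.1457] worst 0.0654965488600001
```

apply_moves:
  commands: [0.08, 0.01, 0.04, 0, 0, 0, 0.08, 0.01, 0.04, 0, 0, 0, 0.08, 0.01, 0.04, 0, 0, 0, 0.08, 0.01, 0.04, 0, 0, 0, 0.08, 0.01, 0.04, 0, 0, 0, 0.08, 0.01, 0.04, 0, 0, 0, 0.08, 0.01, 0.03, 0, 0, 0, 0.08, 0.01, 0.03, 0, 0, 0, 0.08, 0.01, 0.03, 0, 0, 0, 0.08, 0.01, 0.03, 0, 0, 0, 0.08, 0.01, 0.03, 0, 0, 0, 0.08, 0.01, 0.03, 0, 0, 0, 0.07, 0.01, 0.03, 0, 0, 0, 0.07, 0.01, 0.03, 0, 0, 0]

```text
clock: 15.55
position: [0.5062, 0.0998, 0.0742]
ee_rot: [0.457, -0.356, 0.79, 0.201]
contact_force: [-0.3, 0.5, -0.8]
width: -0.0002
```

```bash
python3 - <<'E'
from ik import *
F=[]
for _ in range(3):
    s,p,r=pose();F.append(s["contact_force"]);d=manip.get_image("side")
print(s["clock"],p,(p-HX)@SX,np.mean(F,0),(r.inv()*T(1.05)).as_rotvec())
cv2.imwrite("pics/c8.png",cv2.resize(d["frame"][150:250,220:370,::-1],None,fx=4,fy=4))
plan2([(C(.0)+.003*SX,T(1.05),13),(C(-.1)+.001*SX,T(1.05),7)])
E
```

```text
15.65 [0.5061 0.0997 0.0739] -0.16307366708924934 [-0.4845  0.8948 -1.4335] [-0.0055 -0.0053  0.005 ]
15.7 20 rows: 0.04, 0.01, 0.03, 0, 0, 0, 0.05, 0, 0.02, -0.01, -0.01, 0.01, 0.04, 0.01, 0.03, 0, 0, 0, 0.05, 0.01, 0.02, 0, 0, 0, 0.04, 0.01, 0.03, 0, 0, 0, 0.04, 0, 0.03, -0.01, -0.01, 0.01, 0.05, 0.01, 0.02, 0, 0, 0, 0.04, 0.01, 0.03, 0, 0, 0, 0.05, 0, 0.03, -0.01, 0, 0, 0.04, 0.01, 0.02, 0, -0.01, 0.01, 0.05, 0.01, 0.03, 0, 0, 0, 0.04, 0, 0.02, 0, 0, 0, 0.04, 0.01, 0.03, -0.01, -0.01, 0, 0.07, 0, 0.04, 0, 0, 0, 0.07, 0.01, 0.03, 0, 0, 0, 0.07, 0, 0.04, 0, 0, 0, 0.07, 0.01, 0.03, 0, 0, 0, 0.07, 0, 0.04, 0, 0, 0, 0.07, 0.01, 0.03, 0, 0, 0, 0.07, 0, 0.04, 0, 0, 0 
end [0.5031 0.1017 0.0376] [-0.648   0.6469  2.5036  1.6532  1.0513 -0.0107] worst 0.05282574717393556
```

View pics/c8.png

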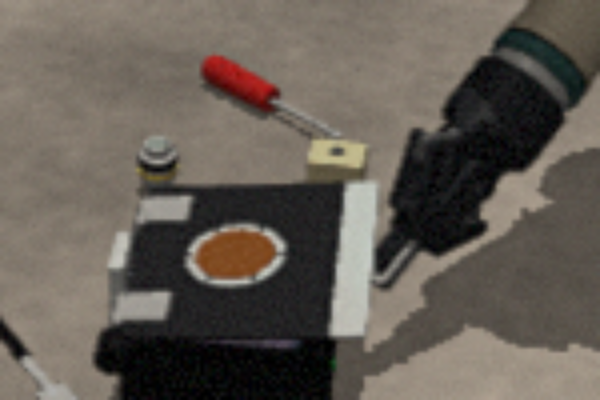

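The cover is nearly shut and rests on the finger with about 1.4 N. The lip edge runs from (376,182) to (366,335) in the crop, and the tip sits under it at (385,280). Lowering on at about 0.1 rad/s.

apply_moves:
  commands: [0.045, 0.005, 0.025, 0, 0, 0, 0.045, 0.005, 0.025, 0, 0, 0, 0.045, 0.005, 0.025, 0, 0, 0, 0.045, 0.005, 0.025, 0, 0, 0, 0.045, 0.005, 0.025, 0, 0, 0, 0.045, 0.005, 0.025, 0, 0, 0, 0.045, 0.005, 0.025, 0, 0, 0, 0.045, 0.005, 0.025, 0, 0, 0, 0.045, 0.005, 0.025, 0, 0, 0, 0.045, 0.005, 0.025, 0, 0, 0, 0.045, 0.005, 0.025, 0, 0, 0, 0.045, 0.005, 0.025, 0, 0, 0, 0.045, 0.005, 0.025, 0, 0, 0, 0.045, 0.005, 0.025, 0, 0, 0, 0.045, 0.005, 0.025, 0, 0, 0, 0.045, 0.005, 0.025, 0, 0, 0, 0.045, 0.005, 0.025, 0, 0, 0, 0.045, 0.005, 0.025, 0, 0, 0, 0.045, 0.005, 0.025, 0, 0, 0, 0.045, 0.005, 0.025, 0, 0, 0]

```text
clock: 17.7
position: [0.5035, 0.1014, 0.0433]
ee_rot: [0.457, -0.356, 0.79, 0.201]
contact_force: [-0.5, 0.3, -0.1]
width: -0.0003
```

```bash
python3 - <<'E'
from ik import *
F=[]
for _ in range(4):
    s,p,r=pose();F.append(s["contact_force"]);d=manip.get_image("side")
print(s["clock"],p,(p-HX)@SX,np.mean(F,0))
cv2.imwrite("pics/c9.png",cv2.resize(d["frame"][150:250,220:370,::-1],None,fx=4,fy=4))
u=(p-HX)@SX
plan2([(st(u-.002,0,.036),r,5),(st(u-.06,0,.045),r,5),(st(u-.10,-.03,.10),r,5)])
E
```

```text
17.85 [0.5035 0.1015 0.0434] -0.16574876246642975 [-0.0097 -0.1217 -0.3496]
17.9 15 rows: 0.05, 0.01, 0.02, 0, 0, 0, 0.04, 0.01, 0.02, 0, 0, 0, 0.05, 0.02, 0.02, 0, 0, 0, 0.05, 0.01, 0.01, 0, 0, 0, 0.04, 0.01, 0.02, 0, 0, 0, 0.07, 0.3, -0.24, 0, 0, 0, 0.06, 0.3, -0.24, 0, 0, 0, 0.07, 0.31, -0.24, 0, 0, 0, 0.07, 0.3, -0.24, 0, 0, 0, 0.07, 0.3, -0.23, 0, 0, 0, -0.16, 0.08, -0.46, 0, 0, 0, -0.15, 0.08, -0.47, 0, 0, 0, -0.16, 0.08, -0.46, 0, 0, 0, -0.16, 0.09, -0.47, 0, 0, 0, -0.15, 0.08, -0.46, 0, 0, 0 
end [0.4019 0.0773 0.0999] [-0.9724  0.4379  2.6301  1.2898  1.0643  0.0733] worst 0.32811908314924026
```

View pics/c9.png

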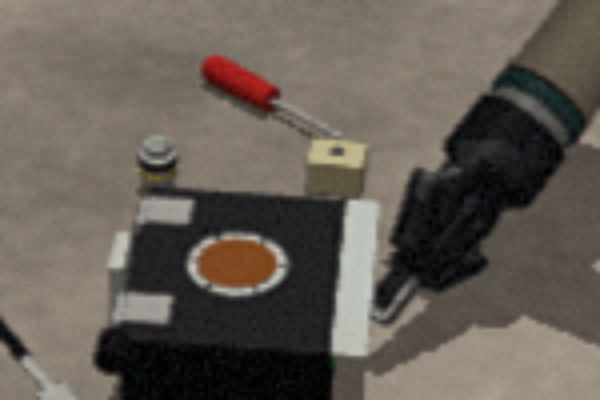

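The cover is shut: the lip edge runs straight from (378,202) to (368,355) in the crop, and the force on the finger is about zero. Dropping slightly, then withdrawing.

apply_moves:
  commands: [0.05, 0.01, 0.02, 0, 0, 0, 0.05, 0.01, 0.02, 0, 0, 0, 0.05, 0.01, 0.02, 0, 0, 0, 0, 0, 0, 0, 0, 0, 0.07, 0.3, -0.24, 0, 0, 0, 0.07, 0.3, -0.24, 0, 0, 0, 0.07, 0.3, -0.24, 0, 0, 0, 0.07, 0.3, -0.24, 0, 0, 0, 0.07, 0.3, -0.24, 0, 0, 0, -0.15, 0.08, -0.46, 0, 0, 0, -0.15, 0.08, -0.46, 0, 0, 0, -0.15, 0.08, -0.46, 0, 0, 0, -0.15, 0.08, -0.46, 0, 0, 0, -0.15, 0.08, -0.46, 0, 0, 0, 0, 0, 0, 0, 0, 0, 0, 0, 0, 0, 0, 0]

```text
clock: 19.5
position: [0.4034, 0.0759, 0.1012]
ee_rot: [0.457, -0.356, 0.79, 0.2]
contact_force: [0.6, -0.0, -0.7]
width: -0.0002
```

```bash
python3 - <<'E'
from ik import *
s,p,r=pose();print(s["clock"],p,s["contact_force"])
a,b=manip.get_image("scene"),manip.get_image("side")
o=np.hstack([cv2.resize(a["frame"][120:340,180:420],(436,400)),cv2.resize(b["frame"][140:300,200:340],(350,400))]);cv2.imwrite("pics/c10.png",o[:,:,::-1])
for px,v in(((220+378/4,150+202/4),-.085),((220+368/4,150+355/4),.085)):
    x=planeray(b,*px,v);print(x,np.arctan2(x[1],-x[0]))
E
```

```text
19.5 [0.4034 0.0759 0.1012] [ 0.6279 -0.0335 -0.6638]
[-0.1637  0.0056] 0.03413004390440635
[-0.1665  0.0072] 0.04319264390590618
```

View pics/c10.png

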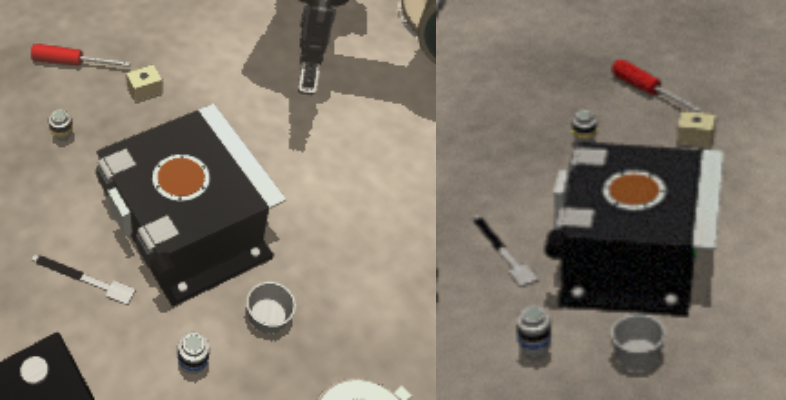

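The cover lies shut and the hand is clear. The bystanders are in their places. Handing in.

```bash
python3 -c "
from rig import manip
print(manip.sign_off(), manip.get_state()['clock'])"
```

```text
the job is handed in; nothing more can be done
the job is handed in; nothing more can be done
```

The cover is shut, the hand is clear, and I signed the job off at about 19.5 s of the 54 s allowed.

**What I did:** I tipped the cover forward from behind with the shut fingers to about 1.2 rad and moved over it to the front while it sank. I caught the lip from below at about 0.44 rad and lowered it at about 0.1–0.2 rad/s until it lay on the rim. Then I withdrew to the front.

**Last checks:**
- **Shut:** the lip's top edge measured 5.6 and 7.2 mm above the hinge plane at its two ends. Flat shut with a 5 mm plate would read 5 mm, so this agrees within the 2 mm calibration.
- **Forces:** the finger read about 2.9 N at the catch and about 1.5 N while lowering. It fell to near zero once the cover rested on the rim. After withdrawing, the reading was only noise, under 1 N.
- **Bystanders:** those in the last two pictures look unmoved by eye; I did not re-measure them, and the carrier was only partly in view. The wafer was never approached.

**What disagreed:**
- My automatic lip mask never picked out the lip cleanly, so I read the cover angles from pixels I picked by hand.
- At the tipping stage the gripper hid the lip's far corner, so that angle came from a single ray and the known lip radius.
- My first forward-tilt approach nearly reached a wrist singularity, so I switched to a diagonal approach.

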